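# Close the control box with its tongued cover

## Robot

A 7-joint arm with a two-finger parallel gripper is mounted at the origin on a cart in front of the work surface, level with it; the furniture and walls round the work are solid. World frame = base frame: x ahead of the robot, y to its left, z up, the work surface at z = 0. Lengths are in m, angles in rad, forces in N, time in s.
With the tool pointing down it reaches from about 0.425 to 0.825 m from the base axis. Payload 3.6 kg.
Tool frame: the origin (TCP) lies on the centre line of the jaws, within the pads' length; the fingertips stand 25 mm ahead of it and the grasp point (between the pads) lies 6 mm ahead of it; z points along the fingers, y is the line along which they close (so a half turn about z gives the same grasp; the last joint's range is limited). The gripper opens to 93 mm and grips with 3 to 60 N. Pads are 15 mm wide; open, the fingers measure 128 mm over their backs; the gripper's body (75 mm by 188 mm) begins 65 mm behind the grasp point.
Start: joints at [-0.026, 0.615, -0.013, 1.423, 0.008, 1.103, -0.04], TCP at [0.65, 0, 0.244] pointing down, gripper open.
Joint ranges: [-3.12, 3.12], [-0.3, 2.06], [-1.34, 1.32], [0.26, 2.42], [-1.36, 4.5], [0.01, 1.98], [-2.84, 2.84]. Speed limits (rad/s): [2.79, 2.79, 3.14, 3.14, 3.14, 3.14, 3.14].

## Interface

Orientations are given as a unit quaternion [w, x, y, z].
In Python, from bench import move_to, servo_line, move_joints, command_gripper, dwell, solve_ik, observe, get_image, camera_model, PlanningError, finish_job, outline_of, landmark_of gives the robot as it stands. Calls block until the motion is done:
- move_to(position, orientation): joint-space move of the TCP to a pose.
- servo_line(position, attitude=None, feed=0.15, max_force=None): straight line of the TCP; attitude=None keeps the orientation; feed is the mean speed in m/s. With max_force (N) it stops when the force on the tool has changed by that much, and returns True; else False.
- move_joints(angles): joint-space move.
- command_gripper(opening, grasp_force=None): finger opening in m; grasp_force is the grip in N (None keeps the last); returns when the fingers have stopped.
- dwell(seconds).
- solve_ik(position, orientation): joint angles nearest the present ones, or None.
- observe(): the state.
- get_image(name): name is "scene" or "side" or "wrist"; returns the picture (480x640x3 uint8, red, green, blue); there is no depth.
- camera_model(name): a dict with "vfov" (degrees; the focal length in pixels is half the picture's height over the tangent of half this angle, whatever the lens; pixels are square), "cx", "cy" (the principal point, pixels), "R" (3x3) and "t" (3): a world point X has camera coordinates R X + t. Camera axes: x right, y down, z forward; pixel columns grow to the right and rows downward; lengths in m; the calibration is good to about 2 mm. A picture is of the moment at which its call begins: read the wrist's pose just before it. camera_model takes no time and is no camera call; for the wrist camera it gives the pose at the moment of the call.
A pose or a line that the arm cannot do raises PlanningError and nothing moves.
- finish_job(): hands the job in; it is judged then, once.
Trained networks look in the newest picture that a camera, given by its name, has taken for a name from the list of things; names that differ only in an ending like _2 or _b are one class to them, and where a whole thing is asked for, a point or a joint stands for the part that bears it (a point fixed in the world has none). Each returns a list of dicts, best first, with "confidence" (0 to 1); they miss things now and then, are a little off and sometimes report something else, mostly with a low value. They report only what shows in the picture. A call takes as long as a camera call.
- outline_of(camera, target): "pixels" (480x640 bool, what is visible of it).
- landmark_of(camera, target): "position" ([x, y, z] in m, in world coordinates, good to about 4 mm: a listed point, or the origin of a listed thing).
The state is a dict: "time": time; "joints": joint angles; "joint_velocities": joint speeds; "tau": joint torques, N m; "ee_pos": TCP position; "tool_rot": TCP orientation; "force": force on the tool from outside, world axes, zero at the start; "moment": the same for the moment, N m; "opening": finger opening in m; "grip_force": force on a finger pad.
Only numpy, scipy, OpenCV 4.12 (cv2) and the standard library are available. Lean on these libraries where they do the work, as an engineer would, in place of code of your own. Each camera call takes 0.05 s, during which the arm holds its last target. There are 200 camera calls.

## Task

Close the open bay of the control box with its loose cover. Hold the cover tilted, tongue end down, so that the tongue goes under the edge of the fixed deck while the other end clears the tall connector wall; lower it gently until it lies flat, then draw it up against the fixed deck so that no gap is left at the joint and its sides line up with the box. Leave the screwdriver, tape roll and spare objective where they are.

Things in the scene. Friction and masses are not known exactly. Their poses are not given: they have to be found in the camera images.
- joint_edge (a point): Point on the box, midway along the seam, straight below the white fixed deck's edge, at the height of the ledges (40 mm over the table). x runs from the deck across the open bay to the wall, z up. From here, mm: deck x -30 to 0, z 6 to 10, hollow below; bay x 0 to 120, ledges (6 wide side wall tops) z 0, hollow to z -20 between them; connector wall x 120 to 130, top z 44.
- cover_pull (a point): Centre of the loose cover (about 0.25 kg), 25 mm above its underside, in its pull; z is the cover's up. White plate 110 (x) x 100 (y) x 10, z -25 to -15. Blue pull bar on it, 70 (x) x 14 (y), top z +15: grasp across y. Bare metal tongue on the -x edge: x -55 to -71, 70 wide, z -24 to -21. Starts flat on the table, left or right of the box, tongue roughly towards the robot.
- cover_edge (a point): Point on the cover: middle of the plate's tongue-side edge, on the underside (55 from the cover's centre). Same axes as cover_pull. With the cover home it coincides with joint_edge and the axes agree.
- tongue_tip (a point): Point on the cover: middle of the tongue's free end, half-way through its thickness. Same axes as cover_pull.
- cover: The loose cover; origin at the centre of the plate's underside, same axes as cover_pull.
- control_box: Grey control box, 160 (x) x 100 (y) mm, fixed to the table; origin on its underside, same axes as joint_edge (which lies at x -40, z 40). Bay 120 long, 10 more than the cover's plate but 6 less than plate with tongue, so the cover cannot go in flat: it takes over 20 degrees of tilt, about 30 is comfortable. Under the deck it is hollow, 24 deep, 88 wide.
- screwdriver: Bystander: small red screwdriver 143 long, 18 high, lying between box and cover. Origin in the middle of its underside.
- tape_roll: Bystander: roll of tape, 68 across, 18 high. Origin in the middle of its underside.
- spare_objective: Bystander: black microscope objective standing upright, 31 across, 48 high. Origin in the middle of its underside.

How it is judged:
By the outcome, as a careful person would: the job done as asked, in the order asked, and still so for the second after the job is handed in, with the robot touching nothing.
It also fails if it takes over 42 s, if anything falls off the work surface, if the arm or the gripper's body presses on something with over 40 N, if the wrist force passes 120 N, or if a joint passes its speed limit or range.

## Working session

There is one attempt and no reset: what is moved stays moved. The work goes in short steps, each a Python script; the robot and the scene stay as the last script left them, time stands still between calls to the robot, and variables do not carry over. Pictures are saved under pics/ and viewed, at most 10 in all, crops included, and the job is handed in when it is done.

```bash
mkdir -p pics; ls
python3 - <<'E'
from bench import *
import cv2,numpy as np
for c in ["scene","side","wrist"]:
    im=get_image(c); cv2.imwrite(f"pics/{c}0.png",im[:,:,::-1])
    for n in ["joint_edge","cover_pull","cover_edge","tongue_tip","cover","control_box","screwdriver","tape_roll","spare_objective"]:
        r=landmark_of(c,n)
        print(c,n,[(np.round(d["position"],4).tolist(),round(d["confidence"],2)) for d in r[:2]])
print(observe())
a=cv2.imread("pics/scene0.png");b=cv2.imread("pics/side0.png")
cv2.imwrite("pics/both.png",np.vstack([cv2.resize(a,(400,300)),cv2.resize(b,(400,300))]))
E
```

```text
pics
scene joint_edge [([0.5498, -0.1392, 0.0423], 0.6)]
scene cover_pull [([0.5827, -0.1442, 0.0009], 0.69)]
scene cover_edge [([0.6075, 0.1034, -0.001], 0.87)]
scene tongue_tip [([0.5963, 0.1086, -0.001], 0.55)]
scene cover [([0.6605, 0.0997, -0.0024], 0.58)]
scene control_box [([0.5835, -0.1438, 0.0027], 0.79)]
scene screwdriver [([0.6276, -0.01, -0.0015], 0.55)]
scene tape_roll [([0.5908, -0.3645, -0.0024], 0.58)]
scene spare_objective [([0.6938, -0.3683, 0.0008], 0.53)]
side joint_edge [([0.5477, -0.1451, 0.0383], 0.63)]
side cover_pull [([0.659, 0.0984, -0.0001], 0.63), ([0.6615, 0.0964, 0.0224], 0.56)]
side cover_edge [([0.6043, 0.1033, 0.0049], 0.68)]
side tongue_tip [([0.5876, 0.1083, 0.0054], 0.68)]
side cover [([0.6562, 0.0978, 0.0006], 0.55)]
side control_box [([0.5889, -0.146, -0.0005], 0.86)]
side screwdriver [([0.6293, -0.0068, -0.0039], 0.56), ([0.6575, 0.0993, -0.0005], 0.18)]
side tape_roll [([0.5859, -0.3685, -0.0019], 0.97), ([0.5878, -0.1447, 0.0021], 0.63)]
side spare_objective [([0.6944, -0.3693, -0.0002], 0.71)]
wrist joint_edge []
wrist cover_pull [([0.6573, 
[... 406 characters left out ...]
.61491179, -0.01259993,  1.42338835,  0.00812996,
        1.10338696, -0.04043166]), 'joint_velocities': array([ 7.80780912e-04, -7.31969188e-05, -1.29221084e-03, -1.94636627e-04,
        1.22389828e-03, -5.27630073e-05,  9.05392744e-04]), 'tau': array([-5.45814419e-04, -4.58815098e+01,  2.08904659e-01, -1.66028255e+01,
       -6.10848237e-02,  1.32842688e-02,  8.33582760e-06]), 'ee_pos': array([6.49981428e-01, 1.94292603e-05, 2.43636436e-01]), 'tool_rot': array([-1.88061172e-05,  7.07096158e-01,  7.07117404e-01, -1.23864222e-05]), 'force': array([0.35269957, 0.34611287, 0.32920724]), 'moment': array([ 0.04508598, -0.06606727, -0.0463417 ]), 'grip_force': 0.0, 'opening': 0.09325501014086607}
```

View pics/scene0.png

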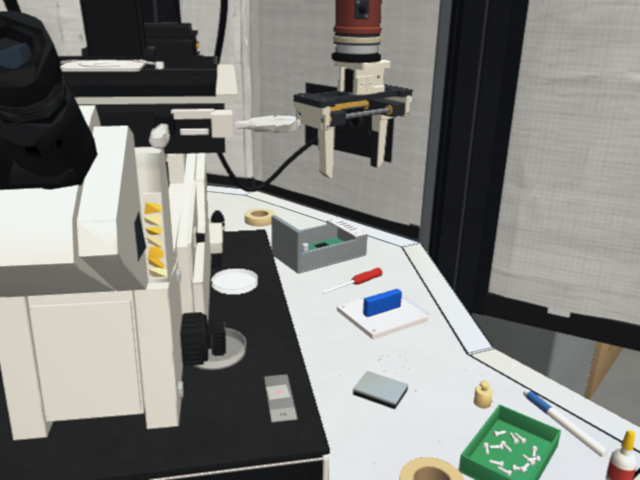

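View pics/side0.png

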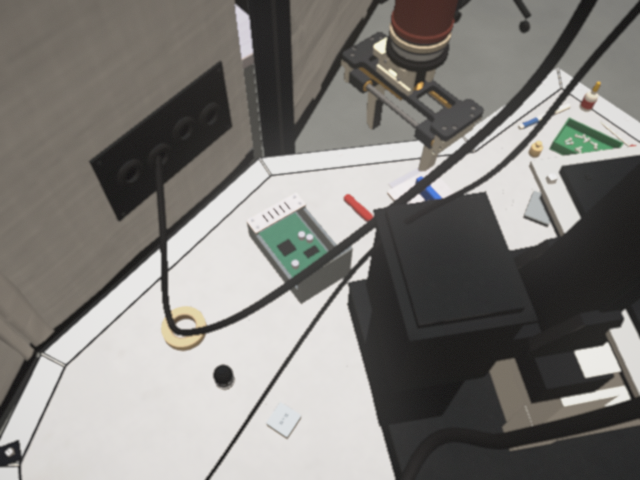

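The box sits at about (300,240) in scene and (300,240) in side, deck toward the robot. The cover is flat at (380,310) in scene, with the screwdriver between them at (355,280). Next come close looks at the box and the cover with the wrist camera.

```bash
cat > h.py <<'E'
from bench import *
import numpy as np, cv2
from scipy.spatial.transform import Rotation as Ro
def q(yaw,tilt=0):
    """tool attitude for a cover at yaw (rad), tongue end down by tilt (rad)"""
    r=Ro.from_euler('z',yaw)*Ro.from_euler('y',-tilt)*Ro.from_quat([1,0,0,0])
    x=r.as_quat(); return [x[3],x[0],x[1],x[2]]
def proj(cam,P):
    f=240/np.tan(np.radians(cam["vfov"])/2)
    C=np.asarray(P)@np.array(cam["R"]).T+np.array(cam["t"])
    return np.c_[cam["cx"]+f*C[:,0]/C[:,2],cam["cy"]+f*C[:,1]/C[:,2]]
def onplane(cam,uv,z):
    f=240/np.tan(np.radians(cam["vfov"])/2)
    R=np.array(cam["R"]);c=-R.T@np.array(cam["t"])
    uv=np.atleast_2d(uv)
    d=np.c_[(uv[:,0]-cam["cx"])/f,(uv[:,1]-cam["cy"])/f,np.ones(len(uv))]@R
    return c+d*((z-c[2])/d[:,2])[:,None]
def snap(n,c="wrist"):
    m=camera_model(c); im=get_image(c)[:,:,::-1].copy(); cv2.imwrite(f"pics/{n}.png",im); return m,im
def lm(c,names):
    for n in names: print(c,n,[(np.round(d["position"],4).tolist(),round(d["confidence"],2)) for d in landmark_of(c,n)[:2]])
E
python3 - <<'E'
from h import *
m=camera_model("wrist");print(-np.array(m["R"]).T@m["t"],m["R"],m["vfov"],m["cx"],m["cy"])
move_to([0.60,-0.145,0.26],q(-0.05))
m,im=snap("box1");np.save("box1.npy",m,allow_pickle=True)
print(-np.array(m["R"]).T@m["t"],m["R"])
lm("wrist",["joint_edge","control_box"])
move_to([0.655,0.098,0.24],q(-0.1))
m,im=snap("cov1");np.save("cov1.npy",m,allow_pickle=True)
lm("wrist",["cover_pull","cover_edge","tongue_tip","cover"])
o=observe();print(o["time"],o["joints"])
E
```

```text
[0.64843682 0.06829717 0.38386906] [[ 9.99999936e-01 -1.05506694e-04  3.40960547e-04]
 [-1.85199243e-04 -9.70025033e-01  2.43004941e-01]
 [ 3.05101618e-04 -2.43004989e-01 -9.70024991e-01]] 61.90997628310468 318.3058022113096 243.28371608353473
[ 0.66547058 -0.14564503  0.40004092] [[-4.74052713e-02 -9.98875695e-01 -2.92889466e-04]
 [-9.69214943e-01  4.59266844e-02  2.41894881e-01]
 [-2.41609466e-01  1.17509653e-02 -9.70302417e-01]]
wrist joint_edge [([0.5476, -0.141, 0.0398], 0.79), ([0.5846, -0.1478, 0.0012], 0.6)]
wrist control_box [([0.5837, -0.1459, -0.0003], 0.72)]
wrist cover_pull []
wrist cover_edge [([0.6032, 0.105, 0.0006], 0.96)]
wrist tongue_tip [([0.5885, 0.1041, 0.0024], 0.98)]
wrist cover [([0.6636, 0.0982, 0.0033], 0.79)]
3.95 [-0.40720953  0.66640205  0.42230505  1.39793363 -0.28229861  1.13650368
 -1.62035462]
```

View pics/box1.png

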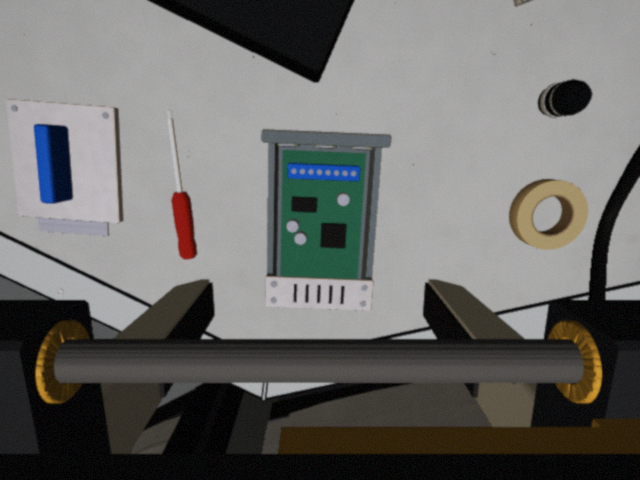

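View pics/cov1.png

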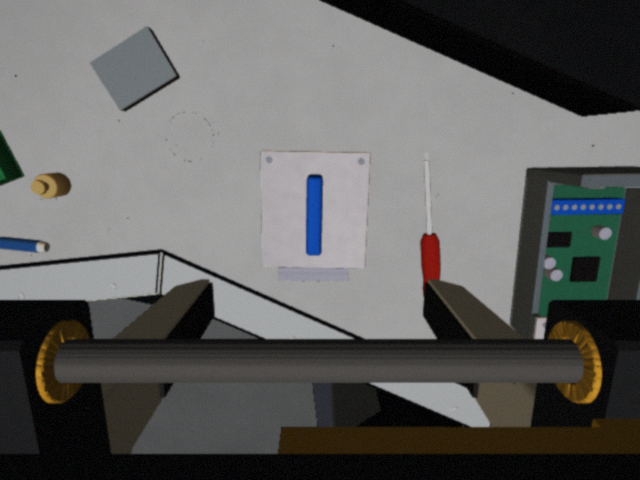

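Box in box1: deck corners near (266,277), (374,279), (373,311), (265,307). Cover in cov1: plate corners (260,151), (371,152), (366,269), (262,267), with the bar around (314,215). Next I'll refine these with thresholding.

Run:
```python
from h import *
def white(im,box,th):
    x0,y0,x1,y1=box; h=cv2.cvtColor(im,cv2.COLOR_BGR2HSV)
    m=np.zeros(im.shape[:2],np.uint8); m[y0:y1,x0:x1]=(im[y0:y1,x0:x1].min(2)>th)
    return m
def quad(m):
    cs,_=cv2.findContours(m,cv2.RETR_EXTERNAL,cv2.CHAIN_APPROX_NONE); c=max(cs,key=cv2.contourArea)
    return cv2.boxPoints(cv2.minAreaRect(c)),cv2.contourArea(c)
b=cv2.imread("pics/box1.png");c=cv2.imread("pics/cov1.png")
print("deck",b[300,320],"table",b[300,250],b[330,320]," cover",c[200,280],"table",c[200,240])
mb=np.load("box1.npy",allow_pickle=True).item();mc=np.load("cov1.npy",allow_pickle=True).item()
h=cv2.cvtColor(c,cv2.COLOR_BGR2HSV)
m=((h[:,:,0]>100)&(h[:,:,0]<130)&(h[:,:,1]>150)).astype(np.uint8);m[:,:240]=0;m[:,400:]=0;m[300:]=0
qd,a=quad(m);print("bar px",qd.tolist(),a);print(onplane(mc,qd,0.04).round(4))
qd=np.array([[260.5,151],[371,152],[366.5,269],[262,267]]);P=onplane(mc,qd,0.01);print("plate",P.round(4),P.mean(0))
# deck and walls
g=cv2.cvtColor(b,cv2.COLOR_BGR2GRAY)
for r in (285,300): print("deck row",r,g[r,260:272].tolist(),g[r,366:380].tolist())
for x in (280,350): print("deck col",x,g[270:284,x].tolist(),g[300:318,x].tolist())
a=b[120:320,250:400];cv2.imwrite("pics/bz.png",np.hstack([cv2.resize(a,(400,533),interpolation=2),cv2.resize(c[140:290,250:380],(400,461),interpolation=2)[:461].copy() if 0 else cv2.copyMakeBorder(cv2.resize(c[140:290,250:380],(400,461),interpolation=2),0,72,0,0,0)]))
```

```text
deck [143 140 144] table [169 169 170] [169 166 168]  cover [171 167 171] table [158 157 158]
bar px [[307.0, 176.0], [321.0, 176.0], [321.0, 254.0], [307.0, 254.0]] 1033.5
[[0.6946 0.1011 0.04  ]
 [0.6934 0.0894 0.04  ]
 [0.6257 0.0963 0.04  ]
 [0.6269 0.1086 0.04  ]]
plate [[0.7189 0.1414 0.01  ]
 [0.7078 0.0423 0.01  ]
 [0.5977 0.0545 0.01  ]
 [0.6103 0.155  0.01  ]] [0.65869001 0.09830116 0.01      ]
deck row 285 [168, 166, 166, 165, 163, 164, 180, 184, 184, 180, 169, 150] [159, 168, 179, 179, 180, 178, 167, 158, 163, 168, 171, 169, 167, 171]
deck row 300 [170, 169, 169, 166, 164, 168, 180, 183, 180, 177, 167, 146] [179, 181, 181, 179, 178, 169, 170, 168, 170, 173, 168, 167, 169, 168]
deck col 280 [83, 83, 82, 81, 82, 83, 103, 144, 173, 181, 184, 183, 182, 183] [184, 186, 187, 188, 185, 184, 178, 173, 169, 165, 169, 168, 165, 167, 171, 167, 166, 169]
deck col 350 [69, 71, 68, 74, 69, 74, 73, 71, 75, 107, 154, 173, 179, 179] [180, 186, 184, 184, 184, 183, 182, 182, 179, 179, 172, 167, 167, 167, 168, 166, 166, 170]
```

View pics/bz.png

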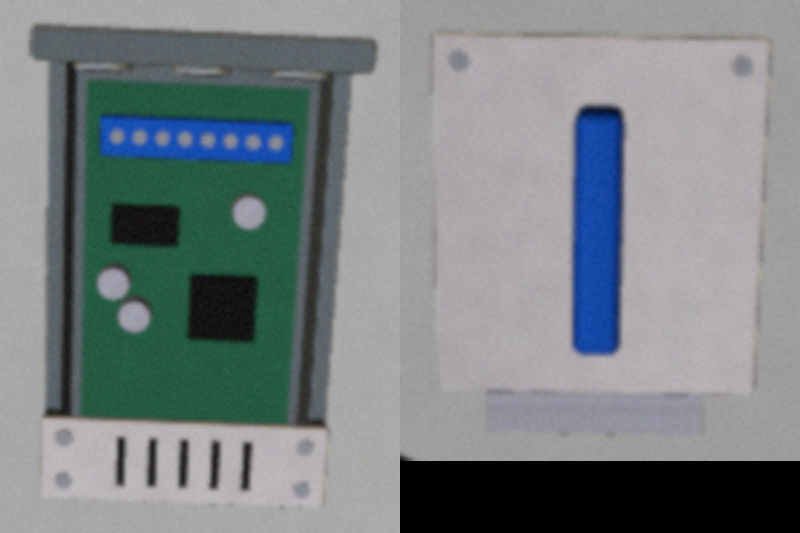

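The crop shows the deck seam, ledge outer edges and wall clearly. The cover's screws and tongue confirm its orientation.

Run:
```python
from h import *
mb=np.load("box1.npy",allow_pickle=True).item()
S=onplane(mb,[[265.5,276.2],[371.8,280.4],[265.5,306.3],[370.9,310.9]],0.05);print(S.round(4))
L=onplane(mb,[[268,142.5],[267.6,270],[381.2,148],[372.6,273.7]],0.04);print(L.round(4))
print("yaws",[np.arctan2(*(v[[1,0]])) for v in (L[0]-L[1],L[2]-L[3])], np.arctan2(-(S[0]-S[1])[0],(S[0]-S[1])[1]), "mid",(S[0]+S[1])/2,np.linalg.norm(S[0]-S[1]))
def fk_err(P): print(P, np.round(solve_ik(*P),3) if solve_ik(*P) is not None else None)
J=(S[0]+S[1])/2;yaw=-0.045
def tcp(ex,ez,t,ey=0):
    e=Ro.from_euler('z',yaw)
    l=Ro.from_euler('y',-t).apply([.055,0,.038])
    return np.array([J[0],J[1],.04])+e.apply([ex,ey,ez]+l)
for ex,ez,t in [(.02,.08,.52),(.02,.002,.52),(.008,.002,.52),(.003,0,0)]: print(solve_ik(tcp(ex,ez,t),q(yaw,t)))
```

```text
[[ 0.5494 -0.0914  0.05  ]
 [ 0.5407 -0.189   0.05  ]
 [ 0.5198 -0.089   0.05  ]
 [ 0.5105 -0.1877  0.05  ]]
[[ 0.6684 -0.1017  0.04  ]
 [ 0.5521 -0.0923  0.04  ]
 [ 0.6591 -0.2004  0.04  ]
 [ 0.5438 -0.1911  0.04  ]]
yaws [np.float64(-0.08105802841896997), np.float64(-0.07971507379902415)] -0.08892627692918507 mid [ 0.545064   -0.14020925  0.05      ] 0.09806008546850145
[ 0.31799006  0.48802312 -0.09967695  2.05113368 -0.49844243  0.10636333
 -0.89091629]
[ 0.38725265  0.63682175 -0.2031656   2.11079634  2.98646899  0.10845653
  1.93894146]
[ 0.3935519   0.62731373 -0.2033649   2.14170849  3.03988511  0.12872485
  1.88922024]
[ 0.00646091  0.78053238  0.32362162  1.68580616 -0.34164108  0.73136635
 -1.11665842]
```

```bash
cat >> h.py <<'E'
YAW=-0.082; J=np.array([0.5455,-0.141,0.040])
def tcp(ex,ez,t,ey=0,off=(0,0,0)):
    l=Ro.from_euler('y',-t).apply(np.array([.055,0,.038])+off)
    return J+Ro.from_euler('z',YAW).apply(np.array([ex,ey,ez])+l)
E
python3 - <<'E'
from h import *
qa=q(-0.117)
command_gripper(0.06)
servo_line([0.659,0.0985,0.09],qa,feed=0.2)
print(servo_line([0.659,0.0985,0.038],qa,feed=0.08,max_force=8),observe()["ee_pos"])
command_gripper(0.0,35)
o=observe();print(o["opening"],o["grip_force"],o["time"])
servo_line([0.659,0.0985,0.15],feed=0.12)
o=observe();print(o["opening"],o["grip_force"],o["force"],o["moment"])
move_to(tcp(.019,.11,0),q(YAW))
snap("held");lm("wrist",["cover_edge","cover_pull"]);snap("helds","side")
print(observe()["time"],observe()["ee_pos"],tcp(.019,.11,0))
for t in np.radians([10,20,24,26,28]):
  for a in [(.019,.11),(.019,.002)]:
    s=solve_ik(tcp(*a,t),q(YAW,t)); print(np.round(np.degrees(t)),None if s is None else s.round(3))
E
```

```text
False [0.65936324 0.09838603 0.03810586]
0.013694057635084859 34.99666392803192 7.175
0.013795757467821995 34.996572732925415 [ 0.05663299  0.77522664 -2.27090818] [0.12171353 0.13204575 0.03997324]
wrist cover_edge []
wrist cover_pull [([0.6185, -0.1484, 0.173], 0.8)]
9.45 [ 0.6199014  -0.14438942  0.18744718] [ 0.61925135 -0.1470612   0.188     ]
10.0 [-0.01   0.578  0.35   1.709 -0.333  0.736 -1.151]
10.0 [ 0.052  0.715  0.254  1.802 -0.408  0.5   -1.075]
20.0 [ 0.043  0.496  0.269  1.872 -0.417  0.476 -1.052]
20.0 [ 0.176  0.651  0.075  1.963 -0.484  0.205 -0.967]
24.0 [ 0.09   0.468  0.203  1.936 -0.463  0.365 -0.998]
24.0 [ 0.26   0.637 -0.043  2.025 -0.499  0.074 -0.931]
26.0 [ 0.124  0.455  0.157  1.967 -0.488  0.308 -0.967]
26.0 [ 0.338  0.637 -0.153  2.056  1.374  0.024 -2.785]
28.0 [ 0.167  0.444  0.1    1.998 -0.512  0.248 -0.937]
28.0 [ 0.376  0.637 -0.201  2.086  2.482  0.072  2.401]
```

View pics/held.png

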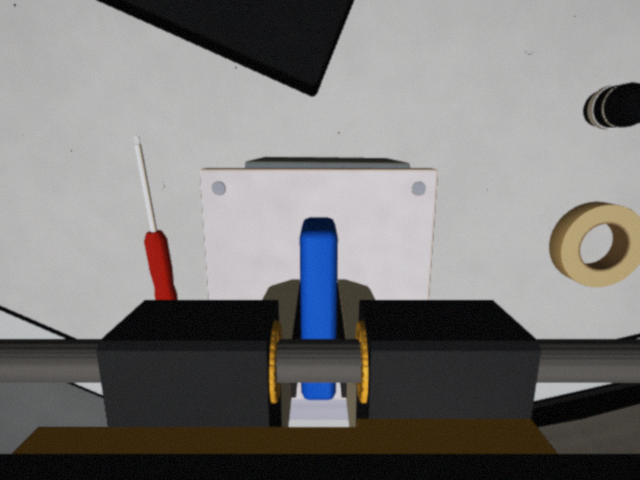

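The held picture shows the cover square in the jaws, with the far edge at row 169, columns 201–437, and the tongue at (318,413). Now I'll work out the in-hand offset and settled pose, then check IK along a 24° entry path.

Run:
```python
from h import *
dwell(0.3);o=observe();print(o["ee_pos"],o["tool_rot"],q(YAW),o["joint_velocities"].round(4).max())
m,im=snap("held2");g=cv2.cvtColor(im,cv2.COLOR_BGR2GRAY).astype(int)
rows=[(x,[(r) for r in range(155,185) if g[r+1,x]-g[r-1,x]>25]) for x in (230,280,360,410)];print(rows)
print([(r,[c for c in range(190,212) if abs(g[r,c+1]-g[r,c-1])>6],[c for c in range(425,445) if abs(g[r,c+1]-g[r,c-1])>6]) for r in (180,220,260)])
p=np.array(o["ee_pos"]);w,x,y,z=o["tool_rot"];R=Ro.from_quat([x,y,z,w])
P=onplane(m,[[201.5,169],[437,169],[208,300],[429,300],[320,169]],p[2]-.028)
print(((P-p)@R.as_matrix()).round(4))
lm("wrist",["cover_pull","tongue_tip"])
for ex,ez,t in [(.021,.06,24),(.021,.006,24),(.017,.004,23),(.009,.0025,21),(.008,.001,20),(.006,0,12),(.003,0,0)]:
    t=np.radians(t);s=solve_ik(tcp(ex,ez,t),q(YAW,t));print(None if s is None else s.round(3))
```

```text
[ 0.61930916 -0.14681732  0.18796214] [ 3.30436014e-05  9.99167444e-01 -4.07972753e-02 -3.19198427e-05] [np.float64(0.0), np.float64(0.9991596177334445), np.float64(-0.04098851413209637), np.float64(0.0)] 0.0041
[(230, [169, 170]), (280, [160, 161, 162, 168, 169, 170]), (360, [161, 162, 168, 169, 170]), (410, [169, 170])]
[(180, [198, 199, 200, 201], [434, 435, 436, 438]), (220, [203, 204], [431, 432, 433, 435, 436]), (260, [205, 206], [429, 430, 432, 433])]
[[ 0.0549 -0.0497  0.028 ]
 [ 0.0549  0.0479  0.028 ]
 [-0.0031 -0.0508  0.028 ]
 [-0.0031  0.0484  0.028 ]
 [ 0.0549 -0.0006  0.028 ]]
wrist cover_pull [([0.617, -0.147, 0.174], 0.9), ([0.6317, -0.0095, 0.0022], 0.54)]
wrist tongue_tip [([0.5472, -0.143, 0.1519], 0.85)]
[ 0.168  0.542  0.092  1.979 -0.495  0.234 -0.956]
[ 0.252  0.632 -0.031  2.018 -0.497  0.088 -0.936]
[ 0.238  0.634 -0.011  2.014 -0.494  0.109 -0.941]
[ 0.207  0.636  0.033  2.005 -0.489  0.155 -0.952]
[ 0.19   0.642  0.057  1.993 -0.485  0.182 -0.959]
[ 0.077  0.689  0.218  1.872 -0.429  0.417 -1.042]
[ 0.011  0.782  0.324  1.683 -0.341  0.733 -1.15 ]
```

Run:
```python
from h import *
T=np.radians
servo_line(tcp(.021,.06,T(24)),q(YAW,T(24)),feed=0.08)
dwell(.2);f0=observe()["force"]
print(servo_line(tcp(.021,.014,T(24)),q(YAW,T(24)),feed=0.06,max_force=6))
dwell(.3);o=observe();print(o["time"],o["ee_pos"]-tcp(.021,.014,T(24)),o["force"]-f0,o["joints"].round(3))
snap("t_w");lm("wrist",["joint_edge","cover_pull"])
m,a=snap("t_s","side");m2,b=snap("t_c","scene")
lm("scene",["joint_edge","cover_edge"])
A=cv2.resize(a[170:330,220:380],(400,400),interpolation=2);B=cv2.resize(b[180:290,240:390],(400,293),interpolation=2)
cv2.imwrite("pics/t.png",np.hstack([A,cv2.copyMakeBorder(B,0,107,0,0,0)]))
```

```text
False
12.125 [1.92974589e-04 6.96949410e-05 3.68936142e-04] [ 0.11802267 -0.11337967  0.58500605] [ 0.234  0.617 -0.004  2.013 -0.543  0.112 -0.894]
wrist joint_edge [([0.5436, -0.141, 0.037], 0.97)]
wrist cover_pull [([0.6087, -0.1468, 0.1005], 0.56)]
scene joint_edge [([0.5874, -0.3648, -0.0038], 0.62), ([0.6164, -0.1465, 0.0737], 0.3)]
scene cover_edge [([0.5684, -0.1456, 0.054], 0.94)]
```

View pics/t.png

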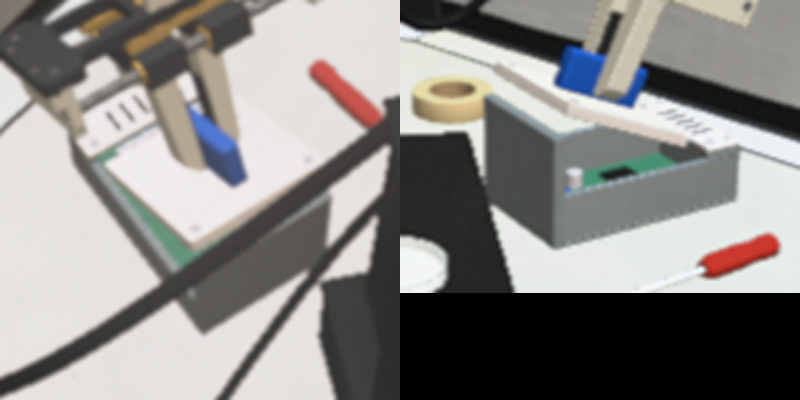

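The cover is tilted over the bay, tongue just above and in front of the deck edge, far end above the wall. I'll go on with the entry and lowering, with a force guard.

Run:
```python
from h import *
T=np.radians
f0=observe()["force"]
for ex,ez,t in [(.021,.006,24),(.016,.0045,23.5),(.009,.003,22),(.0085,.002,20),(.007,.001,14),(.0055,.001,8),(.0045,.001,3)]:
    h=servo_line(tcp(ex,ez,T(t)),q(YAW,T(t)),feed=0.03,max_force=7)
    o=observe();print(ex,t,h,o["time"],(o["force"]-f0).round(2),o["moment"].round(2),((o["ee_pos"]-tcp(ex,ez,T(t)))*1e3).round(2))
    if h: break
m,a=snap("u_s","side");m2,b=snap("u_c","scene");snap("u_w")
A=cv2.resize(a[170:330,220:380],(400,400),interpolation=2);B=cv2.resize(b[180:290,240:390],(400,293),interpolation=2)
cv2.imwrite("pics/u.png",np.hstack([A,cv2.copyMakeBorder(B,0,107,0,0,0)]))
```

```text
0.021 24 False 12.8917 [ 1.38 -0.25  1.02] [ 0.14  0.7  -0.03] [-0.22 -0.04 -0.44]
0.016 23.5 False 13.2 [ 0.45 -0.1   0.15] [ 0.11  0.71 -0.03] [-0.16  0.01  0.01]
0.009 22 False 13.55 [ 1.24 -0.07  0.45] [ 0.13  0.61 -0.03] [0.18 0.08 0.07]
0.0085 20 False 13.8 [ 1.19 -0.83 -0.74] [ 0.17  0.59 -0.02] [0.76 0.23 0.19]
0.007 14 False 14.175 [ 0.6  -0.61 -0.3 ] [0.08 0.43 0.02] [-0.02  0.38 -0.24]
0.0055 8 False 14.525 [ 0.48 -0.26  0.65] [ 0.05  0.3  -0.02] [-0.53  0.08 -0.36]
0.0045 3 False 14.85 [ 0.05 -1.   -0.32] [0.03 0.2  0.01] [-0.62 -0.   -0.27]
```

View pics/u.png

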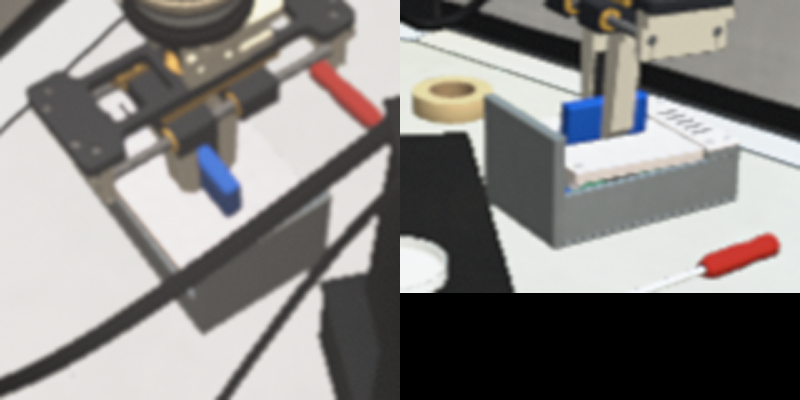

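The tongue is under the deck and the cover is nearly flat, with only the far end slightly up. Next I'll finish lowering until contact and look from the wrist.

Run:
```python
from h import *
dwell(.2);f0=observe()["force"]
print(servo_line(tcp(.004,.001,0),q(YAW),feed=0.03,max_force=5))
print(servo_line(tcp(.004,-.005,0),q(YAW),feed=0.01,max_force=3))
dwell(.2)
o=observe();print(o["time"],(o["force"]-f0).round(2),o["moment"].round(2),((o["ee_pos"]-tcp(.004,0,0))*1e3).round(2))
m,im=snap("v_w");np.save("v_w.npy",m,allow_pickle=True)
lm("wrist",["joint_edge","cover_edge"])
m2,b=snap("v_c","scene")
A=cv2.resize(im[80:440,150:490],(400,424),interpolation=2);B=cv2.resize(b[180:290,240:390],(400,293),interpolation=2)
cv2.imwrite("pics/v.png",np.hstack([A,cv2.copyMakeBorder(B,0,131,0,0,0)]))
```

```text
False
True
15.9667 [0.87 0.63 7.91] [0.03 0.18 0.07] [-0.26 -0.11 -0.03]
wrist joint_edge [([0.5447, -0.1384, 0.0421], 0.68)]
wrist cover_edge [([0.5517, -0.1419, 0.0396], 0.85)]
```

View pics/v.png

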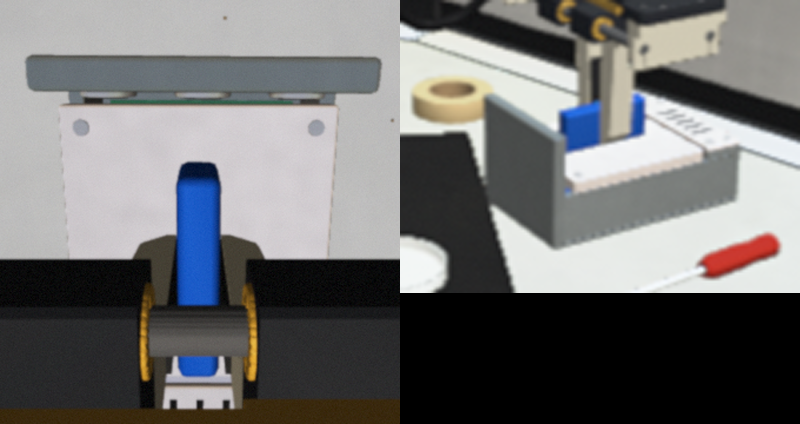

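The cover lies flat on the ledges with a small joint gap. The wall spans crop columns 27–381 and the plate 59–339. Now I'll compute the lateral and yaw error from those edges.

Run:
```python
from h import *
m=np.load("v_w.npy",allow_pickle=True).item();im=cv2.imread("pics/v_w.png")
g=cv2.GaussianBlur(cv2.cvtColor(im,cv2.COLOR_BGR2GRAY),(3,3),0).astype(float)
def edge(r,a,b):
    d=np.abs(g[r,a+1:b+1]-g[r,a-1:b-1]); i=int(d.argmax()); w=d[max(0,i-2):i+3]; return a+max(0,i-2)+(w*np.arange(len(w))).sum()/w.sum(),d.max()
Z=Ro.from_euler('z',YAW)
def loc(uv,z): return (Z.inv().apply(onplane(m,uv,z)-J)*1e3).round(2)
for r in range(131,156,4):
    l,dl=edge(r,160,190);R,dr=edge(r,455,490);p=loc([[l,r],[R,r]],.084);print("wall",r,p[:,:2].tolist(),p[:,1].mean(),dl,dr)
for r in range(175,296,15):
    l,dl=edge(r,190,216);R,dr=edge(r,420,446);p=loc([[l,r],[R,r]],.050);print("plate",r,p[:,:2].tolist(),p[:,1].mean(),dl,dr)
for z,r in ((.04,161),(.04,163),(.04,165)):
    l,dl=edge(r,200,222);R,dr=edge(r,425,446);p=loc([[l,r],[R,r]],z);print("ledge",r,p[:,:2].tolist(),p[:,1].mean(),dl,dr)
def rowedge(c,a,b):
    d=np.abs(g[a+1:b+1,c]-g[a-1:b-1,c]);return a+int(d.argmax())
print("wall front-far rows",[(c,rowedge(c,120,135)) for c in (190,300,450)])
print(loc([[c,rowedge(c,120,135)] for c in (190,300,450)],.084)[:,0], loc([[c,rowedge(c,164,176)] for c in (220,300,400)],.05)[:,0])
```

```text
wall 131 [[127.78, 48.65], [127.75, -48.88]] -0.11500000000000199 46.0 57.0
wall 135 [[126.54, 48.64], [126.51, -49.26]] -0.3099999999999987 47.0 55.0
wall 139 [[125.28, 48.71], [125.25, -49.17]] -0.23000000000000043 50.0 53.0
wall 143 [[124.02, 48.81], [123.99, -49.24]] -0.21499999999999986 50.0 56.0
wall 147 [[122.76, 48.75], [122.73, -49.25]] -0.25 47.0 55.0
wall 151 [[121.49, 48.68], [121.45, -49.14]] -0.23000000000000043 49.0 55.0
wall 155 [[120.21, 48.09], [120.18, -48.93]] -0.41999999999999815 33.0 52.0
plate 175 [[111.18, 50.26], [111.14, -47.6]] 1.3299999999999983 7.0 14.0
plate 190 [[104.96, 45.74], [104.92, -43.6]] 1.0700000000000003 25.0 26.0
plate 205 [[98.63, 49.98], [98.59, -47.59]] 1.1949999999999967 8.0 18.0
plate 220 [[92.18, 50.13], [92.14, -47.76]] 1.1850000000000023 10.0 21.0
plate 235 [[85.62, 50.04], [85.57, -47.51]] 1.2650000000000006 11.0 22.0
plate 250 [[78.93, 50.06], [78.88, -47.51]] 1.2750000000000021 11.0 24.0
plate 265 [[72.11, 50.12], [72.06, -47.5]] 1.3099999999999987 13.0 24.0
plate 280 [[65.17, 50.1], [65.11, -47.54]] 1.2800000000000011 15.0 23.0
plate 295 [[58.09, 50.07], [58.03, -47.58]] 1.245000000000001 16.0 24.0
ledge 161 [[116.46, 49.41], [116.43, -49.8]] -0.19500000000000028 45.0 48.0
ledge 163 [[115.61, 49.41], [115.57, -49.83]] -0.21000000000000085 46.0 49.0
ledge 165 [[114.75, 44.01], [114.71, -49.65]] -2.8200000000000003 45.0 47.0
wall front-far rows [(190, 126), (300, 127), (450, 128)]
[129.33 129.01 128.69] [113.63 113.62 113.6 ]
```

The cover sits about 1.4 mm to +y of the box's midline and needs about 3 mrad more yaw. I'll unload it, correct that, then draw it to the deck.

Run:
```python
from h import *
Y2=-0.085
def T2(ex,ez,ey): return J+Ro.from_euler('z',Y2).apply(np.array([ex+.055,ey,ez+.038]))
servo_line(T2(.004,.0007,-.0011),q(Y2),feed=0.01)
dwell(.2);f0=observe()["force"]
print(servo_line(T2(-.006,.0005,-.0011),q(Y2),feed=0.012,max_force=10))
dwell(.2)
o=observe();print(o["time"],(o["force"]-f0).round(2),o["moment"].round(2),(Ro.from_euler('z',Y2).inv().apply(o["ee_pos"]-J)*1e3-[55,0,38]).round(2))
m,im=snap("w_w");np.save("w_w.npy",m,allow_pickle=True)
g=cv2.GaussianBlur(cv2.cvtColor(im,cv2.COLOR_BGR2GRAY),(3,3),0).astype(float)
def edge(r,a,b):
    d=np.abs(g[r,a+1:b+1]-g[r,a-1:b-1]); i=int(d.argmax()); w=d[max(0,i-2):i+3]; return a+max(0,i-2)+(w*np.arange(len(w))).sum()/w.sum()
Z=Ro.from_euler('z',Y2)
for n,z,rs,a in (("wall",.084,range(128,150,4),(155,195,450,495)),("plate",.0505,range(205,296,15),(185,220,416,446))):
    for r in rs:
        p=(Z.inv().apply(onplane(m,[[edge(r,a[0],a[1]),r],[edge(r,a[2],a[3]),r]],z)-J)*1e3);print(n,p[0,0].round(1),p[:,1].round(2),p[:,1].mean().round(2))
m2,b=snap("w_c","scene");_,s=snap("w_s","side")
A=cv2.resize(im[80:440,150:490],(400,424),interpolation=2);B=cv2.resize(b[180:290,240:390],(400,293),interpolation=2)
cv2.imwrite("pics/w.png",np.hstack([A,cv2.copyMakeBorder(B,0,131,0,0,0)]))
```

```text
False
18.0 [ 7.62 -1.7  -2.49] [-0.04 -1.82 -0.1 ] [-1.31 -1.14  1.53]
wall 123.6 [ 49.19 -48.95] 0.12
wall 122.4 [ 49.11 -48.82] 0.14
wall 121.1 [ 49.06 -48.88] 0.09
wall 119.8 [ 48.45 -48.42] 0.01
wall 118.6 [ 43.09 -47.08] -1.99
wall 117.3 [ 51.21 -51.1 ] 0.05
plate 93.6 [ 49.47 -49.28] 0.1
plate 87.1 [ 49.4  -49.16] 0.12
plate 80.5 [ 49.42 -48.97] 0.23
plate 73.8 [ 49.36 -49.01] 0.18
plate 67.0 [ 49.28 -48.97] 0.16
plate 60.0 [ 49.35 -48.91] 0.22
plate 52.9 [ 49.27 -48.95] 0.16
```

View pics/w.png

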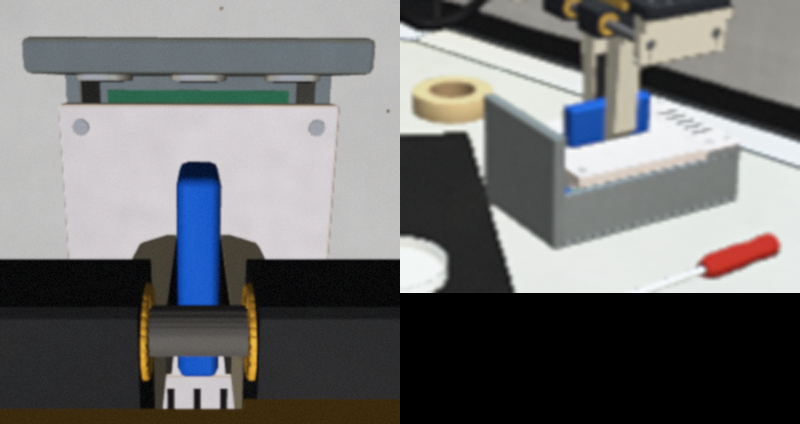

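The joint is closed at about ex −1.3 mm with 7.6 N. Sides match the wall to about 0.1 mm, but the plate's far end looks slightly lifted. Now I'll press it down onto the ledges while keeping the pull.

Run:
```python
from h import *
Y2=-0.085
def T2(ex,ez,ey): return J+Ro.from_euler('z',Y2).apply(np.array([ex+.055,ey,ez+.038]))
def st(f0):
    o=observe();w,x,y,z=o["tool_rot"]
    print(o["time"],(o["force"]-f0).round(2),o["moment"].round(2),(Ro.from_euler('z',Y2).inv().apply(o["ee_pos"]-J)*1e3-[55,0,38]).round(2),(Ro.from_euler('z',-Y2)*Ro.from_quat([x,y,z,w])*Ro.from_quat([1,0,0,0]).inv()).as_rotvec().round(4))
f0=observe()["force"]*0;st(f0)
for k in (-.001,-.003):
    print(servo_line(T2(-.004,k,-.0011),q(Y2),feed=0.01,max_force=15));dwell(.2);st(f0)
_,b=snap("x_c","scene");cv2.imwrite("pics/x.png",cv2.resize(b[190:260,260:380],(800,467),interpolation=2))
```

```text
18.15 [ 6.42 -1.   -5.9 ] [-0.06 -1.85 -0.09] [-1.32 -1.15  1.53] [-0.0018 -0.0108  0.0003]
False
18.75 [ 6.   -0.27 -0.65] [ 0.01 -1.15 -0.03] [-1.09 -1.19  0.35] [-0.0009 -0.0069  0.0002]
False
19.3 [3.92 0.07 9.05] [ 0.27 -0.47 -0.1 ] [-0.97 -1.22 -0.01] [-0.0003 -0.0074  0.0003]
```

View pics/x.png

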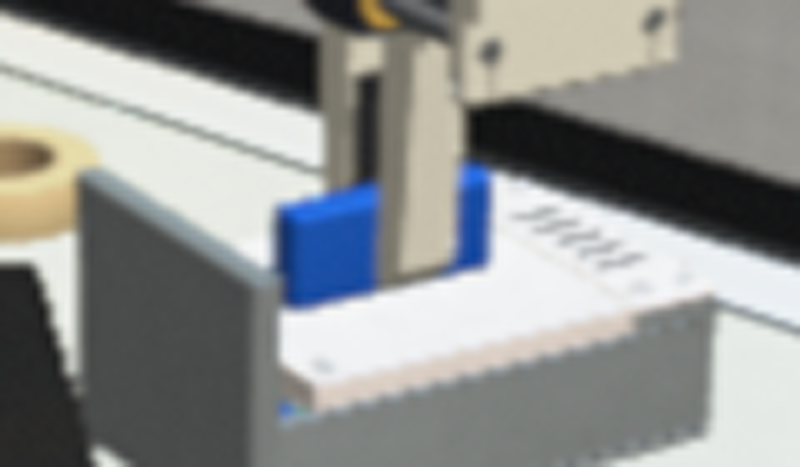

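It's flat and the joint is closed; a residual tool tilt of about 0.4° remains. I'll release, regrip square, give one more gentle pull, then release and retreat.

Run:
```python
from h import *
Y2=-0.085
def T2(ex,ez,ey): return J+Ro.from_euler('z',Y2).apply(np.array([ex+.055,ey,ez+.038]))
def st():
    o=observe();print(o["time"],o["force"].round(2),(Ro.from_euler('z',Y2).inv().apply(o["ee_pos"]-J)*1e3-[55,0,38]).round(2),o["opening"])
servo_line(T2(-.002,-.0005,-.0012),q(Y2),feed=0.02);dwell(.1);st()
command_gripper(.03);dwell(.2);st()
servo_line(T2(-.001,.001,-.0012),q(Y2),feed=0.02);dwell(.2);st()
command_gripper(0,15);dwell(.1);st()
servo_line(T2(-.006,-.0005,-.0012),q(Y2),feed=0.01,max_force=9);dwell(.2);st()
servo_line(T2(-.002,0,-.0012),q(Y2),feed=0.02);dwell(.1);st()
command_gripper(.03);dwell(.1);st()
servo_line(T2(-.001,.06,-.0012),q(Y2),feed=0.1)
servo_line([0.60,-0.145,0.26],q(Y2),feed=0.2)
dwell(.2);st()
m,im=snap("z_w");np.save("z_w.npy",m,allow_pickle=True);_,b=snap("z_c","scene")
lm("wrist",["joint_edge","cover_edge"])
A=cv2.resize(im[110:330,240:410],(400,518),interpolation=2);B=cv2.resize(b[190:270,260:380],(400,267),interpolation=2)
cv2.imwrite("pics/z.png",np.hstack([A,cv2.copyMakeBorder(B,0,251,0,0,0)]))
```

```text
19.7583 [ 5.8  -0.22  0.84] [-0.91 -1.28 -0.03] 0.013666075768096267
20.475 [ 0.15 -0.21  0.32] [-2.09 -1.2  -0.51] 0.03000983100085074
20.925 [-0.44  1.19 -0.9 ] [-1.03 -1.15  1.01] 0.029966466026973674
21.4333 [-0.22 -0.61 -0.11] [-1.   -1.24  0.98] 0.013655481585453277
22.3083 [5.47 0.04 2.84] [-1.39 -1.21  1.45] 0.01404666414009722
22.7583 [2.22 0.8  5.62] [-0.97 -1.21  0.99] 0.013889884359883711
23.375 [-0.44  0.69 -0.25] [-2.15 -1.21 -0.14] 0.03000505385771279
25.0833 [-0.07  0.2  -0.09] [ -1.07   0.87 180.34] 0.030045039063117347
wrist joint_edge [([0.5447, -0.138, 0.039], 0.64)]
wrist cover_edge [([0.5467, -0.1411, 0.0425], 0.91), ([0.6003, -0.1483, 0.0657], 0.48)]
```

View pics/z.png

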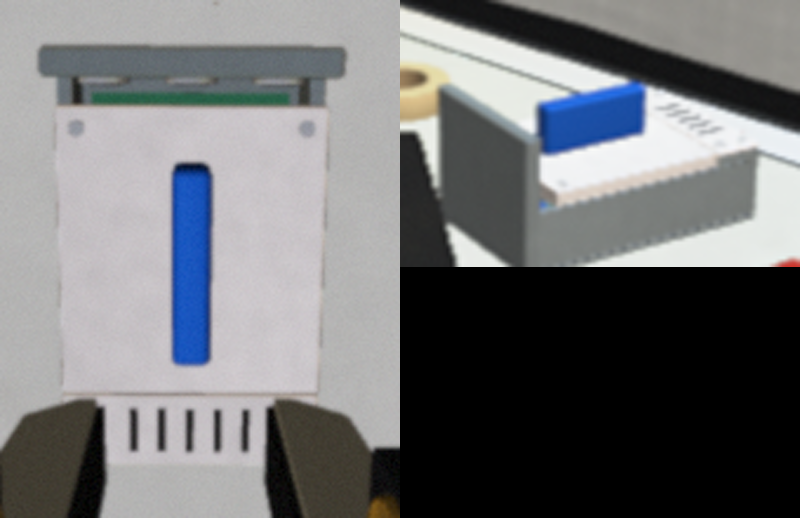

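The cover is in place, flat, with only a hairline at the seam (crop row 393) and the bystanders untouched. A numeric check of the seam and sides comes next.

Run:
```python
from h import *
m=np.load("z_w.npy",allow_pickle=True).item();im=cv2.imread("pics/z_w.png");g=cv2.cvtColor(im,cv2.COLOR_BGR2GRAY).astype(float)
for c in (272,285,300,320,340,355,370): print(c,g[270:286,c-1:c+2].mean(1).round().astype(int).tolist())
gg=cv2.GaussianBlur(g,(3,3),0)
def edge(r,a,b):
    d=np.abs(gg[r,a+1:b+1]-gg[r,a-1:b-1]); i=int(d.argmax()); w=d[max(0,i-2):i+3]; return a+max(0,i-2)+(w*np.arange(len(w))).sum()/w.sum()
Z=Ro.from_euler('z',-0.085)
for n,z,rs,a in (("wall",.084,range(131,141,3),(250,264,380,396)),("ledge",.04,(146,148,150),(258,274,372,386)),("plate",.05,range(165,276,15),(258,272,370,388))):
    for r in rs:
        p=(Z.inv().apply(onplane(m,[[edge(r,a[0],a[1]),r],[edge(r,a[2],a[3]),r]],z)-J)*1e3);print(n,p[0,0].round(1),p[:,1].round(2),p[:,1].mean().round(2))
lm("scene",["screwdriver","tape_roll","spare_objective"])
```

```text
272 [190, 191, 191, 190, 192, 188, 178, 160, 170, 142, 86, 62, 60, 59, 60, 60]
285 [194, 191, 192, 190, 189, 185, 174, 163, 183, 195, 197, 190, 180, 168, 165, 163]
300 [195, 195, 195, 195, 195, 191, 173, 148, 173, 190, 192, 194, 194, 191, 191, 191]
320 [197, 198, 197, 196, 195, 190, 171, 147, 178, 191, 195, 194, 190, 165, 102, 70]
340 [202, 203, 202, 201, 203, 198, 183, 162, 177, 190, 191, 192, 193, 192, 192, 194]
355 [201, 202, 203, 202, 201, 200, 183, 159, 172, 177, 170, 153, 113, 59, 26, 20]
370 [198, 199, 199, 201, 201, 198, 180, 157, 180, 188, 169, 119, 74, 60, 59, 59]
wall 127.6 [ 49.26 -49.32] -0.03
wall 125.5 [ 49.58 -49.9 ] -0.16
wall 123.3 [ 49.68 -49.54] 0.07
wall 121.1 [ 49.46 -49.58] -0.06
ledge 116.2 [ 44.1 -49.9] -2.9
ledge 114.5 [ 44.05 -49.93] -2.94
ledge 112.8 [ 44.04 -49.9 ] -2.93
plate 100.5 [ 44.55 -44.9 ] -0.17
plate 87.8 [ 50.07 -49.25] 0.41
plate 74.8 [ 48.61 -48.98] -0.18
plate 61.6 [ 49.92 -49.25] 0.34
plate 48.2 [ 48.55 -48.92] -0.18
plate 34.5 [ 49.32 -48.73] 0.3
plate 20.5 [ 48.51 -48.99] -0.24
plate 6.3 [ 49.11 -48.63] 0.24
scene screwdriver [([0.6285, -0.0101, 0.0016], 0.65)]
scene tape_roll [([0.5892, -0.3654, -0.0027], 0.83)]
scene spare_objective [([0.6983, -0.3661, 0.0013], 0.64)]
```

```bash
python3 -c "
from bench import *
print(observe()['time'],finish_job())"
```

```text
the job is handed in; nothing more can be done
25.4333 None
```

The cover is home and the job is handed in at 25.4 s: it lies flat with its tongue under the deck, a uniform hairline at the joint (about 0.4 mm or less), its sides within about 0.4 mm of the box's, and the bystanders not moved; I viewed 12 pictures, two over the limit of 10.

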